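# Roll the tea tin onto the tray's dark band

## Robot

A 6-joint arm with a two-finger parallel gripper is mounted at the origin on the work surface. World frame = base frame: x ahead of the robot, y to its left, z up, the work surface at z = 0. Lengths are in mm, angles in degrees, forces in N, time in s.
With the tool pointing down it reaches from about 375 to 750 mm from the base axis. Payload 9 kg.
Tool frame: the origin (TCP) lies on the centre line of the jaws, within the pads' length; the fingertips stand 19 mm ahead of it and the grasp point (between the pads) is the TCP; y points along the fingers, x is the direction in which the jaws open and shut, and the axes are right-handed (so a half turn about y gives the same grasp; the last joint's range is limited). The gripper opens to 85 mm and grips with 20 to 120 N. Pads are 22 mm wide; open, the fingers measure 114 mm over their backs; the gripper's body (76 mm by 85 mm) begins 54 mm behind the grasp point. The pads swing forward as they close: fully open they stand 13 mm farther back than shut.
Start: joints at [60.98, 5.964, 5.575, 89.605, 0, 77.527], TCP at [170.884, 575.181, 250.331] pointing down, gripper open.
Joint ranges: [-171.21, 171.21], [-48.23, 106.86], [-62.78, 66.21], [-105.2, 120.99], [-86.42, 89.51], [-180, 180]. Speed limits (degrees/s): [127.2, 127.2, 147.25, 180, 180, 180].

## Interface

Orientations are given as [roll, pitch, yaw] about the fixed x, y, z axes, in that order (R = Rz(yaw) Ry(pitch) Rx(roll)).
In Python, from cell import arm gives the robot as it stands. The module is installed in compiled form; this text tells all that it offers.
- The arm moves only by the tool servo_tool, never from a script. Its argument "moves" is a list of rows, each a list of 7 numbers: the finger opening in mm, from 0 to 85.4, then the shift along the tool's x, y, z in mm, then the turn, a rotation vector about the tool's x, y, z in rad. A call has 1 to 12 rows; each row is the pose to reach, as a shift and turn from the pose commanded when the call began, along the tool's axes at that moment; what a row does not reach only later rows make up. A row lasts 1/10 s, in which the tool goes at most 50 mm and 8.59 degrees, less where a joint would pass 70% of its speed; a pose out of reach is approached as far as the arm can. A call with a gripper value outside its range is refused whole. The fingers move at their own pace and stop on an object; "newtons" is the grip in N (left out, the last holds). Time passes only in rows, so rows that repeat a pose let the fingers close. It gives the time, the measured TCP pose, the force and the opening at its end, in the units of the state.
- arm.read_state(): the state, without advancing time (a new reading comes with each control period).
- arm.capture(name): name is "scene" or "top" or "wrist"; returns the picture (400x640x3 uint8, blue, green, red); there is no depth.
- arm.camera_info(name): a dict with "fov_y" (degrees; the focal length in pixels is half the picture's height over the tangent of half this angle, whatever the lens; pixels are square), "cx", "cy" (the principal point, pixels), "R" (3x3) and "t" (3): a world point X has camera coordinates R X + t. Camera axes: x right, y down, z forward; pixel columns grow to the right and rows downward; lengths in mm; the calibration is good to about 2 mm. A picture is of the moment at which its call begins: read the wrist's pose just before it. camera_info takes no time and is no camera call; for the wrist camera it gives the pose at the moment of the call.
- arm.hand_in(): hands the job in, once; it reports no verdict.
The state is a dict: "time_s": time; "joint_pos": joint angles; "qvel": joint speeds; "tau": joint torques, N m; "tool_pos": TCP position; "tcp_rot": TCP orientation; "wrist_force": force on the tool from outside, world axes, zero at the start; "torque": the same for the moment, N m; "gripper_width": finger opening in mm.
Only numpy, scipy, OpenCV 4.12 (cv2) and the standard library are available. Lean on these libraries where they do the work, as an engineer would, in place of code of your own. Each camera call takes 0.05 s, during which the arm holds its last target.

## Task

The green tea tin has rolled away from its parking band: with a fingertip on top of it, roll it back across the bamboo tray until it comes to rest centred over the dark inlaid band, lying along it. Push it only on its top so that it really turns as it goes: do not shove it from behind, slide it, pinch it or lift it. Leave the teapot, the glasses and the dish where they stand, and finish with your hand clear.

Things in the scene. Friction and masses are not known exactly. Their poses are not given: they have to be found in the camera images.
- tray: Bamboo tray, 340 x 520 x 26 mm high, fixed. Origin: centre of its underside. Own x across the short side, away from the robot; own y along the long side; z up. Turned up to 0.2 rad. Flat floor 8 mm above the origin; rims 8 mm thick. The tin rolls on it with a little drag: let go at a slow roll (30 mm/s) it stops within a few mm.
- band: Dark wood band inlaid flush in the tray floor, 30 mm wide (own y) and 318 mm long (own x), running across the tray from near rim to far rim, parallel to the tray's x (own x points away from the robot). Origin: middle of the band, at floor level. The line to bring the tin's axis over is the band's own x axis (y = 0).
- tin: Closed green tea tin: rigid cylinder, diameter 74, length 110 mm, lying on the tray floor, 0.17 to 0.38 kg. Origin: its centre, 37 mm above the floor; its top is 82 mm above the sill. Own x: its axis, within 0.1 rad of the band at the start; own z (white paper strip) starts upward and turns as it rolls. Starts left or right of the band, 95 to 155 mm off, far half of tray. Rolls half as far as a finger on top.
- dish: Small blue ceramic dish, 76 mm across, 24 mm high, loose, on the tray at the other side of the band from the tin. Origin: centre of its underside. Leave it alone.
- teapot: Stainless teapot, empty, loose, body 100 mm across, 113 mm high to the lid knob, spout towards its own +y and handle towards -y (each reaches about 85 mm from the centre). Stands in the near half of the tray. Origin: centre of its underside. Leave it alone.
- glass_a: Clear glass, 64 mm across, 85 mm high, loose, in the near half of the tray. Origin: centre of its underside. Leave it alone.
- glass_b: Another such clear glass, 64 mm across, 85 mm high, loose, in the near half of the tray. Origin: centre of its underside. Leave it alone.
Mind the look-alikes: they are no part of the job. What is shaped like the tin but orange is not meant.

How it is judged (in metres and radians):
On the way:
1. the tin has rolled through more than 1 rad (about a sixth of a turn) (angle between tin's own z axis and vertical above 1 rad), for 0.1 s.
At the end, for the whole second after the job is handed in: The tin rests on the tray floor, centre within 13 mm of the band's midline and 0 to 110 mm along it from its middle to the far side, axis within 0.25 rad of the band, paper strip over 1.3 rad from upright (true if it rolled). Teapot, glasses, dish upright, within 12 mm of their places (y of tin in the frame of band between -0.013 and 0.013 m and angle between the x axis of tin and the x axis of band, either way round below 0.25 rad and z of tin in the frame of band between 0.032 and 0.042 m and x of tin in the frame of band between 0 and 0.11 m and angle between tin's own z axis and vertical above 1.3 rad and linear speed of tin below 0.01 m/s and angular speed of tin below 0.3 rad/s and distance of each of teapot, glass_a, glass_b, dish from where it was at the start of the episode below 0.012 m and angle between each of teapot, glass_a, glass_b, dish's own z axis and vertical below 0.2 rad); the robot touches nothing.
It fails at once if the tin is lifted 10 mm or more off the tray floor (z of tin in the frame of tray above 0.055 m).
It fails at once if the fingers touch the tin while the grasp point is more than 10 mm below the tin's top (pinching it, or shoving it from behind) (contact force between the fingers and tin above 0.5 N and z of the grasp point in the frame of tray below 0.072 m).
It fails at once if the teapot, a glass or the dish is moved more than 12 mm or tipped (not (distance of each of teapot, glass_a, glass_b, dish from where it was at the start of the episode below 0.012 m and angle between each of teapot, glass_a, glass_b, dish's own z axis and vertical below 0.2 rad)).
It also fails if it takes over 61 s, if anything falls off the work surface, if the arm or the gripper's body presses on something with over 40 N, if the wrist force passes 120 N, or if a joint passes its speed limit or range.

## Working session

There is one attempt and no reset: what is moved stays moved. The work goes in short steps, Python scripts to look and compute and a tool call to move; the robot and the scene stay as the last step left them, time stands still between calls to the robot, and variables do not carry over. Pictures are saved under pics/ and viewed, and the job is handed in when it is done.

Besides the shell and the picture viewer there is one more tool, called as name(argument=value, ...) on one line, values as JSON. servo_tool: Moves the arm, as the interface text tells. Its arguments: {"type":"object","properties":{"moves":{"type":"array"},"newtons":{"type":"number"}},"required":["moves"]}

```bash
mkdir -p pics; python3 - <<'E'
from cell import arm
import cv2
s=arm.read_state(); print(s)
for n in("scene","top","wrist"):
    i=arm.camera_info(n); print(n,i)
    cv2.imwrite(f"pics/{n}0.png",arm.capture(n))
E
```

```text
{'time_s': 0.0, 'joint_pos': array([ 6.09799208e+01,  5.99885907e+00,  5.52798378e+00,  8.96056874e+01,
       -1.92784518e-03,  7.75270780e+01]), 'qvel': array([ 0.04664299,  0.0029576 ,  0.05449633,  0.02333393,  0.01207489,
       -0.01863931]), 'tau': array([ 2.83577137e-04, -5.56928551e+01,  5.03652978e+01,  1.68681750e-02,
       -2.94556421e-04, -1.26081737e-06]), 'tool_pos': array([170.72450504, 574.87359315, 249.52874058]), 'tcp_rot': array([-8.99853465e+01,  7.51720543e-02,  7.34528537e+01]), 'wrist_force': array([-0.55983036, -0.53859546,  0.05825638]), 'torque': array([-0.01109597, -0.01022738, -0.03099528]), 'gripper_width': 85.6121843596743}
scene {'fov_y': 45.40495234608302, 'cx': 311.9283041844753, 'cy': 194.83424625479003, 'R': array([[-0.45567751,  0.89009787,  0.00915327],
       [ 0.70731143,  0.36830642, -0.60337461],
       [-0.54043366, -0.26847003, -0.79740536]]), 't': array([ 395.43448216, -369.68623176, 1391.67211746])}
top {'fov_y': 52.63082632670613, 'cx': 311.1734663523957, 'cy': 194.3322129650175, 'R': array([[ 0.02612782, -0.99964334, -0.00552591],
       [-0.99630426, -0.02558729, -0.08199456],
       [ 0.08182392,  0.00764782, -0.99661746]]), 't': array([-125.70884701,  640.41684974, 1038.09155275])}
wrist {'fov_y': 61.465042073761055, 'cx': 324.60301460676385, 'cy': 202.21824598561233, 'R': array([[ 2.86041713e-01,  9.58217166e-01,  3.42700801e-05],
       [ 9.26057442e-01, -2.76450756e-01,  2.56890236e-01],
       [ 2.46166108e-01, -7.34495870e-02, -9.66440586e-01]]), 't': array([-599.13942046,  -33.40067792,  378.00232972])}
```

View pics/scene0.png

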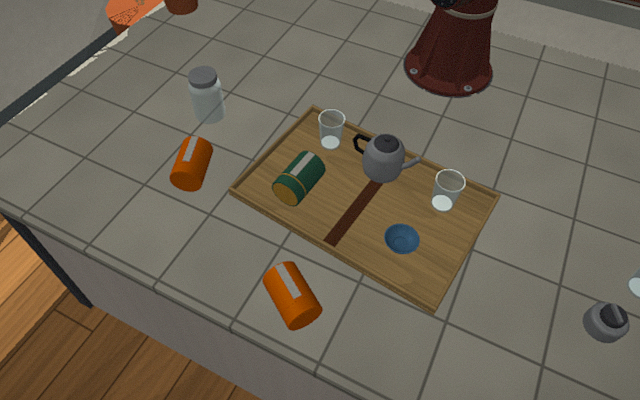

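View pics/top0.png

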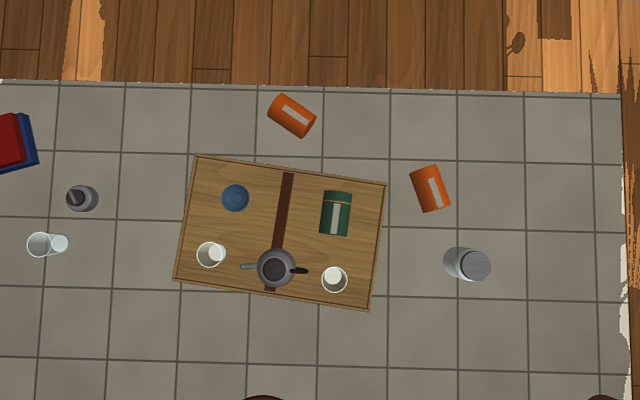

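View pics/wrist0.png

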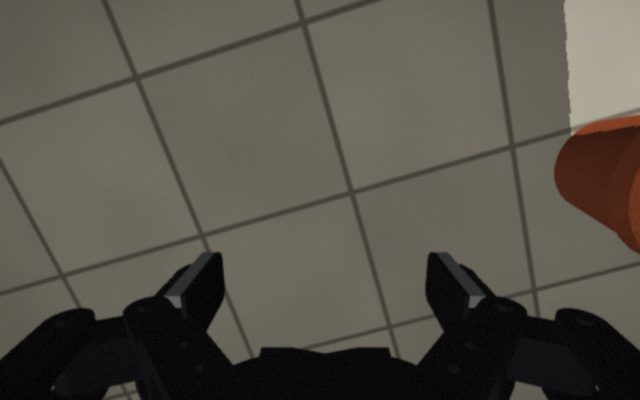

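The top view shows three cylinders. The green tin is at (336,213), and the orange look-alikes are at (292,116) and (429,188). I choose the green one and will check it in enlarged crops.

```bash
python3 - <<'E'
import cv2
t=cv2.imread("pics/top0.png"); 
cv2.imwrite("pics/topc.png",cv2.resize(t[140:320,165:395],None,fx=3.3,fy=3.3,interpolation=cv2.INTER_CUBIC))
t=cv2.imread("pics/scene0.png"); 
cv2.imwrite("pics/scenec.png",cv2.resize(t[100:310,225:505],None,fx=2.8,fy=2.8,interpolation=cv2.INTER_CUBIC))
E
```

```text
(no output)
```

View pics/topc.png

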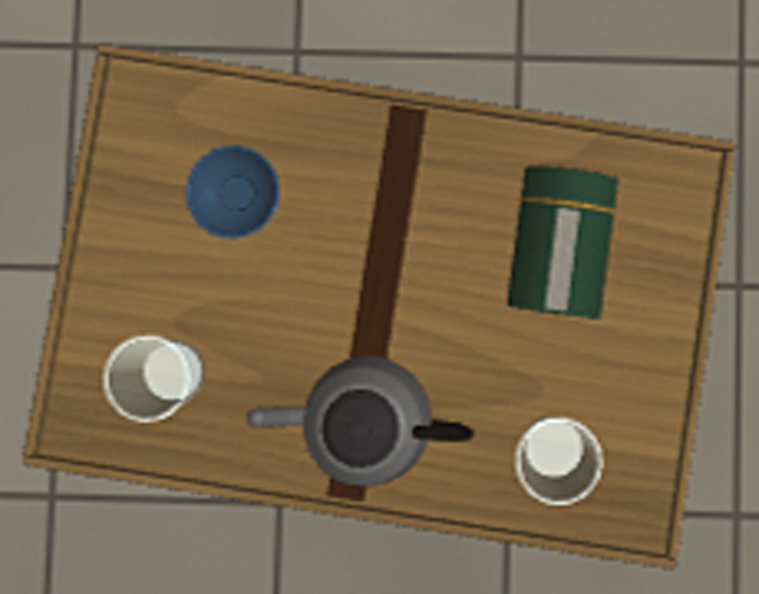

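View pics/scenec.png

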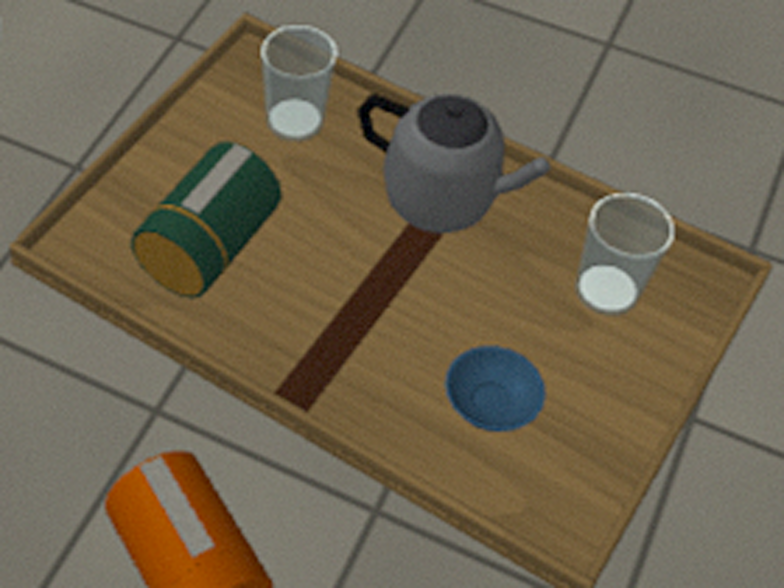

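The green tin is at crop (563,243), right of the band as seen from above (world −y). Its strip is upright, and the band runs from (408,108) to (347,498). Next I turn these pixels into positions.

```bash
cat > h.py <<'E'
import numpy as np, cv2
from scipy.optimize import least_squares
from cell import arm
def K(i):
    f=200/np.tan(np.radians(i["fov_y"]/2)); return f,i["cx"],i["cy"]
def proj(i,X):
    X=np.atleast_2d(X); c=X@i["R"].T+i["t"]; f,cx,cy=K(i)
    return np.c_[f*c[:,0]/c[:,2]+cx, f*c[:,1]/c[:,2]+cy]
def back(i,uv,z):
    f,cx,cy=K(i); out=[]
    for u,v in np.atleast_2d(uv):
        d=i["R"].T@np.array([(u-cx)/f,(v-cy)/f,1]); o=-i["R"].T@i["t"]
        out.append(o+d*(z-o[2])/d[2])
    return np.array(out)
def pose(p,L):
    x,y,a=p; L=np.atleast_2d(L); c,s=np.cos(a),np.sin(a)
    return np.c_[x+c*L[:,0]-s*L[:,1], y+s*L[:,0]+c*L[:,1], L[:,2]]
def inv(p,P):
    d=np.asarray(P)[:2]-np.array(p[:2]); c,s=np.cos(p[2]),np.sin(p[2])
    return np.array([c*d[0]+s*d[1], -s*d[0]+c*d[1]])
def hull(i,p):  # tin silhouette
    L=[]; 
    for sx in(-55,55):
        for t in np.linspace(0,2*np.pi,60): L.append([sx,37*np.sin(t),45+37*np.cos(t)])
    return proj(i,pose(p,L))
E
python3 - <<'E'
from h import *
off=np.array([165,140]); t=arm.camera_info("top")
f=lambda a:(np.array(a,float)+.5)/3.3-.5+off
tc=f([(100,46),(735,144),(673,567),(25,463)])
L=[(170,260,26),(170,-260,26),(-170,-260,26),(-170,260,26)]
r=least_squares(lambda p:(proj(t,pose(p,L))-tc).ravel(),[600,0,0]); print("tray",r.x,r.fun.round(1))
b=back(t,f([(408,108),(347,498)]),8); print("band ends",b, "len",np.linalg.norm(b[0]-b[1]),"yaw",np.arctan2(*(b[0]-b[1])[[1,0]]),"mid",b.mean(0))
c=f([(526,166),(617,178),(601,320),(509,305)])
def res(p):
    h=hull(t,p); 
    a=p[2]
    # supporting-lines: project silhouettes on directions
    o=[]
    import cv2
    hh=h; 
    q=cv2.approxPolyDP
    for k in range(4):
        d=c[k]-c.mean(0); d/=np.linalg.norm(d); o.append((hh@d).max()-c[k]@d)
    return o
r2=least_squares(res,[700,-80,0]); print("tin",r2.x,r2.fun.round(2))
im=cv2.imread("pics/top0.png"); 
# colour mask refine
hsv=cv2.cvtColor(im,cv2.COLOR_BGR2HSV); m=cv2.inRange(hsv,(60,60,20),(95,255,255)); 
m[:, :305]=0; m[:,370:]=0;m[:170]=0;m[250:]=0
m=cv2.morphologyEx(m,cv2.MORPH_CLOSE,np.ones((9,9)))
mm=cv2.moments(m,True); cen=(mm['m10']/mm['m00'],mm['m01']/mm['m00'])
def res2(p):
    H=cv2.convexHull(hull(t,p).astype(np.float32)); M=cv2.moments(H); return [M['m10']/M['m00']-cen[0],M['m01']/M['m00']-cen[1]], M['m00']
print("mask",cen,mm['m00'],res2(r2.x))
s=f([(569,208),(557,310)]); sb=back(t,s,82); print("strip",sb,sb.mean(0),np.arctan2(*(sb[0]-sb[1])[[1,0]]))
print("tin in band by tray", inv(r.x,r2.x), "by band", inv([*b.mean(0)[:2],r.x[2]],r2.x))
sc=arm.camera_info("scene")
print("scene strip/corners check", proj(sc,pose(r.x,L)), proj(sc,pose(r2.x,[(0,0,82),(55,0,45),(-55,0,82)])))
for nm,uv in dict(dish=(237,193),glassR=(555,450),glassL=(172,373),potlid=(360,428)).items():
    z=dict(dish=12,glassR=8,glassL=8,potlid=110)[nm]; P=back(t,f([uv]),z)[0]; print(nm,P,inv(r.x,P))
E
```

```text
tray [ 5.44968879e+02 -3.14316360e+01 -1.29475157e-01] [-0.7 -1.1  0.8 -0.8  1.1  1.1 -1.3  0.6]
band ends [[702.55515378 -45.88320502   8.        ]
 [388.69711454  -6.96834159   8.        ]] len 316.26134033746405 yaw -0.12335917069146496 mid [545.62613416 -26.42577331   8.        ]
tin [ 5.95042799e+02 -1.73255659e+02  2.47755522e-02] [-0.32  0.37 -0.32  0.37]
mask (334.9196581196581, 212.57179487179488) 1170.0 ([0.6919716340669879, 0.24542555491132134], 1268.4284515914042)
strip [[ 619.6816116  -174.45279174   82.        ]
 [ 542.94162059 -167.06887549   82.        ]] [ 581.3116161  -170.76083362   82.        ] -0.0959246210174681
tin in band by tray [  67.96621685 -134.17169707] by band [  67.96078836 -139.22052033]
scene strip/corners check [[436.22758605 309.26314158]
 [227.84871485 186.46165247]
 [312.50904945 103.07926666]
 [501.74994272 193.09553578]] [[298.65958646 166.59625342]
 [287.64983173 194.66285413]
 [309.56950699 149.96603233]]
dish [629.31481154  89.89574561  12.        ] [ 67.97491152 131.20206286]
glassR [ 430.81587116 -171.55007946    8.        ] [ -95.10631136 -153.68434173]
glassL [483.55136851 136.87800865   8.        ] [-82.63451588 158.9710157 ]
potlid [454.62234757 -25.08287327 110.        ] [-90.41002453  -5.36935362]
```

```bash
cat >> h.py <<'E'
from scipy.spatial.transform import Rotation as Ro
def delta(target,yaw,base=None):
    s=arm.read_state(); R=Ro.from_euler('xyz',s["tcp_rot"],degrees=True).as_matrix()
    T=Ro.from_euler('xyz',[-90,0,yaw],degrees=True).as_matrix()
    return R.T@(np.array(target)-s["tool_pos"]), Ro.from_matrix(R.T@T).as_rotvec()
E
python3 - <<'E'
from h import *
d=np.array([.126,.992,0]); print(delta(np.array([596,-172,200])-12*d,82.8))
E
```

```text
(array([-606.6839329 ,   50.16628348, -622.3301749 ]), array([-0.00030223, -0.16316644, -0.00093707]))
```

servo_tool(moves=[[0, -50, 0, -52, 0, 0, 0], [0, -95, 0, -98, 0, -0.05, 0], [0, -130, 0, -134, 0, -0.1, 0], [0, -165, 0, -170, 0, -0.16, 0], [0, -200, 0, -205, 0, -0.163, 0], [0, -235, 0, -241, 0, -0.163, 0], [0, -270, 0, -277, 0, -0.163, 0], [0, -305, 0, -313, 0, -0.163, 0], [0, -340, 0, -349, 0, -0.163, 0], [0, -375, 0, -385, 0, -0.163, 0], [0, -410, 0, -420, 0, -0.163, 0], [0, -440, 0, -451, 0, -0.163, 0]], newtons=40)

```text
time_s: 1.35
tool_pos: [463.8, 49.1, 250.3]
tcp_rot: [-90.0, -0.0, 82.8]
wrist_force: [1.3, 0.7, 1.1]
gripper_width: -0.0
```

```bash
python3 - <<'E'
from h import *
print(arm.read_state()["tool_pos"],arm.read_state()["tcp_rot"])
d=np.array([.126,.992,0]); print(delta(np.array([596,-172,200])-12*d,82.8))
E
```

```text
[463.80905933  49.13162606 250.32033097] [-9.00265357e+01 -1.02302803e-02  8.27713091e+01]
(array([-214.74906386,   50.35560407, -158.93985329]), array([ 0.00046318, -0.00050079,  0.00017844]))
```

servo_tool(moves=[[0, -35, 8, -26, 0, 0, 0], [0, -70, 16, -52, 0, 0, 0], [0, -105, 25, -78, 0, 0, 0], [0, -140, 33, -104, 0, 0, 0], [0, -175, 41, -130, 0, 0, 0], [0, -200, 47, -148, 0, 0, 0], [0, -210, 50, -156, 0, 0, 0], [0, -215, 50, -159, 0, 0, 0], [0, -215, 50, -159, 0, 0, 0], [0, -215, 50, -159, 0, 0, 0]])

```text
time_s: 2.35
tool_pos: [593.9, -180.9, 200.9]
tcp_rot: [-90.0, -0.0, 82.8]
wrist_force: [0.5, 0.2, 0.3]
gripper_width: 0.0
```

```bash
python3 - <<'E'
from h import *
import pickle
s=arm.read_state(); w=arm.camera_info("wrist"); im=arm.capture("wrist"); t=arm.capture("top")
print(s["tool_pos"],s["tcp_rot"],s["wrist_force"],s["time_s"])
cv2.imwrite("pics/w1.png",im); cv2.imwrite("pics/t1.png",t); pickle.dump(w,open("w1.pkl","wb"))
E
```

```text
[ 593.88429346 -180.93048599  200.90741672] [-9.00216141e+01 -7.89265124e-03  8.28487468e+01] [0.45803587 0.1616318  0.30298695] 2.35
```

View pics/w1.png

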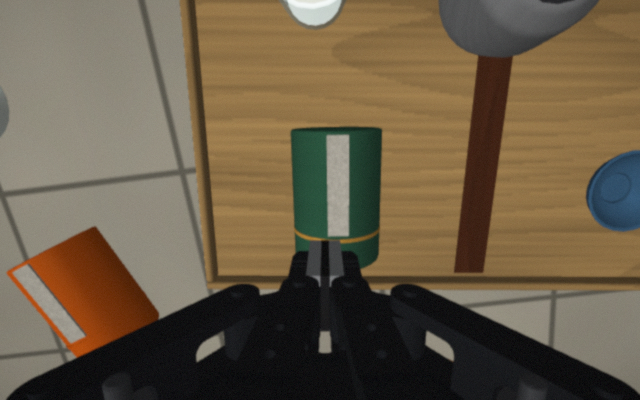

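```bash
python3 - <<'E'
from h import *
import pickle
w=pickle.load(open("w1.pkl","rb")); im=cv2.imread("pics/w1.png")
c=im[110:280,270:530]; cv2.imwrite("pics/w1c.png",cv2.resize(c,None,fx=3,fy=3,interpolation=cv2.INTER_CUBIC))
hsv=cv2.cvtColor(im,cv2.COLOR_BGR2HSV)
for r in range(135,236,20):
    row=hsv[r,270:410]; g=(row[:,0]>60)&(row[:,0]<100)&(row[:,1]>70); x=np.where(g)[0]+270; 
    b=im[r].astype(int); k=[x for x in range(440,540) if b[x,2]<85 and b[x,2]>b[x,1]*1.2]
    print(r,x.min(),x.max(), (k[0],k[-1]) if k else None)
E
```

```text
135 292 380 (470, 501)
155 293 379 (468, 498)
175 293 379 (466, 495)
195 294 378 (463, 492)
215 295 378 (461, 490)
235 311 377 (459, 487)
```

View pics/w1c.png

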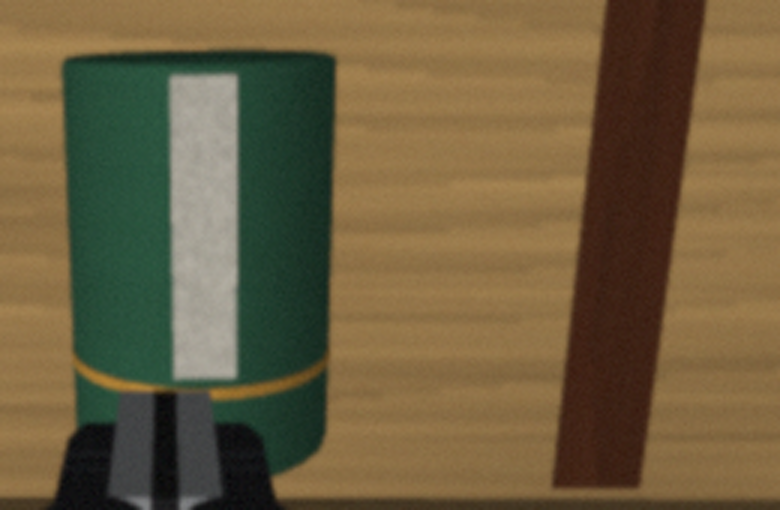

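```bash
cat >> h.py <<'E'
def edges(i,p,rows):
    H=cv2.convexHull(hull(i,p).astype(np.float32))[:,0]; H=np.r_[H,H[:1]]; o=[]
    for r in rows:
        xs=[]
        for a,b in zip(H[:-1],H[1:]):
            if (a[1]-r)*(b[1]-r)<=0 and a[1]!=b[1]: xs.append(a[0]+(r-a[1])*(b[0]-a[0])/(b[1]-a[1]))
        o.append((min(xs),max(xs)) if xs else (0,0))
    return np.array(o)
E
python3 - <<'E'
from h import *
import pickle
w=pickle.load(open("w1.pkl","rb"))
rows=[135,155,175,195,215]; L=np.array([(292,380),(293,379),(293,379),(294,378),(295,378)])+[-.5,.5]
f=lambda p: np.r_[(edges(w,p,rows)-L).ravel(), hull(w,p)[:,1].min()-127.7]
r=least_squares(f,[596,-172,-.09],diff_step=1e-4); print("tin",r.x,r.fun.round(2))
B=[((470+501)/2,135),((463+492)/2,195),((459+487)/2,235)]
b=back(w,B,8); print("band pts",b); v=b[2]-b[0]; yb=np.arctan2(v[1],v[0]); print("yaw",yb)
bw=back(w,[(469.5,135),(501.5,135)],8); print("bandwidth",np.linalg.norm(bw[0]-bw[1]))
e=back(w,[(270+598/3,110+488/3)],8)[0]; print("band far end",e)
u=np.array([np.cos(yb),np.sin(yb),0]); mid=e-159*u; print("mid",mid)
print("tin in band",inv([mid[0],mid[1],yb],r.x))
s=back(w,[(270+204/3,110+73/3),(270+205/3,110+380/3)],82); print("strip",s,s.mean(0),np.linalg.norm(s[0]-s[1]),np.arctan2(*(s[1]-s[0])[[1,0]]))
print(proj(w,[arm.read_state()["tool_pos"]+[0,0,-19]]))
E
```

```text
tin [ 5.99446534e+02 -1.72312763e+02 -1.12698734e-01] [-1.23  1.02 -1.45  1.43 -0.67  0.84 -0.89  1.24 -1.11  0.65 -0.  ]
band pts [[568.92541108 -27.87856967   8.        ]
 [625.62259788 -35.78554303   8.        ]
 [666.60299915 -40.65661554   8.        ]]
yaw -0.1300799206879401
bandwidth 29.686494871150536
band far end [707.78469057 -44.95668881   8.        ]
mid [550.12799728 -24.33226004   8.        ]
tin in band [  68.09692329 -140.3330196 ]
strip [[ 546.20752819 -165.8753711    82.        ]
 [ 623.03352947 -174.55843439   82.        ]] [ 584.62052883 -170.21690274   82.        ] 77.31513474492577 -0.11254485800479648
[[326.19184592 256.9446121 ]]
```

The wrist view shows the tin under the fingers at (337,190) and the band from (485,135) to (470,270). The fit puts the tin at x=68, y=−140 mm in the band frame. Its yaw is 0.017 rad off the band, consistent with the top view. I now descend over the tin's middle to find contact.

```bash
python3 - <<'E'
from h import *
print(delta([598.6,-178.3,105],82.6))
E
```

```text
(array([ 3.18892806, 96.0131448 , -4.18868906]), array([ 7.39854610e-04,  4.56344743e-03, -7.64455556e-05]))
```

servo_tool(moves=[[0, 3, 15, -4, 0, 0.004, 0], [0, 3, 35, -4, 0, 0.004, 0], [0, 3, 55, -4, 0, 0.004, 0], [0, 3, 75, -4, 0, 0.004, 0], [0, 3, 88, -4, 0, 0.004, 0], [0, 3, 93, -4, 0, 0.004, 0], [0, 3, 94, -4, 0, 0.004, 0], [0, 3, 95, -4, 0, 0.004, 0], [0, 3, 95, -4, 0, 0.004, 0]])

```text
time_s: 3.35
tool_pos: [598.9, -179.8, 106.2]
tcp_rot: [-90.1, 0.0, 82.6]
wrist_force: [0.8, 0.1, 0.6]
gripper_width: 0.0
```

servo_tool(moves=[[0, 0, 1, 0, 0, 0, 0], [0, 0, 2, 0, 0, 0, 0], [0, 0, 2, 0, 0, 0, 0]])

```text
time_s: 3.65
tool_pos: [598.4, -179.6, 103.3]
tcp_rot: [-90.0, -0.0, 82.6]
wrist_force: [-0.6, 1.0, 0.2]
gripper_width: -0.0
```

servo_tool(moves=[[0, 0, 1, 0, 0, 0, 0], [0, 0, 1, 0, 0, 0, 0]])

```text
time_s: 3.85
tool_pos: [598.3, -179.5, 102.2]
tcp_rot: [-90.0, -0.0, 82.6]
wrist_force: [-0.3, -0.4, -0.3]
gripper_width: 0.2
```

servo_tool(moves=[[0, 0, 1, 0, 0, 0, 0], [0, 0, 1, 0, 0, 0, 0]])

```text
time_s: 4.05
tool_pos: [598.3, -179.5, 101.1]
tcp_rot: [-90.0, -0.0, 82.6]
wrist_force: [0.1, 0.1, -0.6]
gripper_width: 0.3
```

servo_tool(moves=[[0, 0, 0.7, 0, 0, 0, 0], [0, 0, 0.7, 0, 0, 0, 0]])

```text
time_s: 4.25
tool_pos: [598.4, -179.6, 100.9]
tcp_rot: [-90.0, 0.0, 82.6]
wrist_force: [-1.0, 0.3, 3.0]
gripper_width: -0.1
```

servo_tool(moves=[[0, 0, 0.7, 0, 0, 0, 0], [0, 0, 0.7, 0, 0, 0, 0]])

```text
time_s: 4.45
tool_pos: [598.4, -179.8, 100.8]
tcp_rot: [-90.0, 0.0, 82.6]
wrist_force: [-3.2, 0.1, 8.6]
gripper_width: -0.1
```

servo_tool(moves=[[0, 2, 0, 0, 0, 0, 0], [0, 6, 0, 0, 0, 0, 0], [0, 11, 0, 0, 0, 0, 0], [0, 16, 0, 0, 0, 0, 0], [0, 21, 0, 0, 0, 0, 0], [0, 26, 0.2, 0, 0, 0, 0], [0, 31, 0.4, 0, 0, 0, 0], [0, 36, 0.7, 0, 0, 0, 0], [0, 40, 0.9, 0, 0, 0, 0], [0, 43, 1.1, 0, 0, 0, 0], [0, 44, 1.2, 0, 0, 0, 0], [0, 44, 1.2, 0, 0, 0, 0]])

```text
time_s: 5.65
tool_pos: [603.7, -135.5, 99.8]
tcp_rot: [-90.0, 0.0, 82.6]
wrist_force: [-7.7, 1.9, 12.2]
gripper_width: 0.1
```

```bash
python3 - <<'E'
from h import *
import pickle
s=arm.read_state(); w=arm.camera_info("wrist"); im=arm.capture("wrist")
print(s["tool_pos"],s["tcp_rot"],s["wrist_force"],s["time_s"])
cv2.imwrite("pics/w2.png",im);  pickle.dump(w,open("w2.pkl","wb"))
E
```

```text
[ 603.69367176 -135.53955095   99.77381207] [-8.99673600e+01  2.91058432e-03  8.25814158e+01] [-7.66570164  1.91550134 12.2477692 ] 5.65
```

View pics/w2.png

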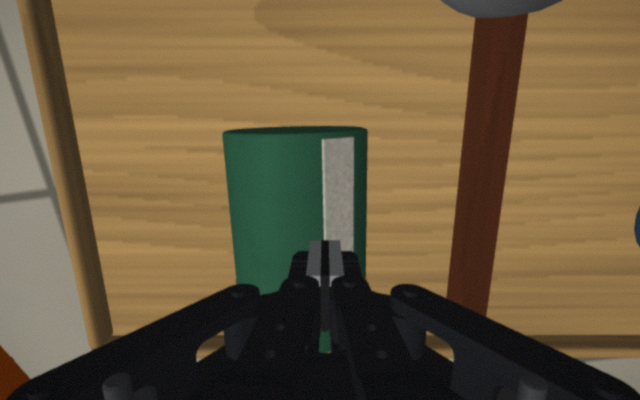

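```bash
cat >> h.py <<'E'
import pickle
def look(n,guess,rows=None,verb=True):
    s=arm.read_state(); w=arm.camera_info("wrist"); im=arm.capture("wrist"); cv2.imwrite(f"pics/{n}.png",im); pickle.dump(w,open(n+".pkl","wb"))
    print("tcp",s["tool_pos"].round(1),"yaw",s["tcp_rot"][2].round(2),"F",s["wrist_force"].round(1),"t",s["time_s"])
    return fit(n,guess,rows)
BAND=[550.13,-24.33,-.130]
def fit(n,guess,rows=None):
    w=pickle.load(open(n+".pkl","rb")); im=cv2.imread(f"pics/{n}.png"); hsv=cv2.cvtColor(im,cv2.COLOR_BGR2HSV)
    h0=hull(w,guess); x0,x1=int(max(0,h0[:,0].min()-40)),int(h0[:,0].max()+40)
    m=(hsv[...,0]>60)&(hsv[...,0]<100)&(hsv[...,1]>70)
    m[:, :x0]=0; m[:,x1:]=0
    rows=rows or [140,155,170,185,200,215,230]; L=[];R=[]
    for r in rows:
        x=np.where(m[r])[0]; L.append((x.min()-.5,x.max()+.5)); R.append(r)
    L=np.array(L); top=np.where(m.sum(1)>30)[0].min()-.5
    f=lambda p: np.r_[(edges(w,p,R)-L).ravel(), hull(w,p)[:,1].min()-top]
    r=least_squares(f,guess,diff_step=1e-4,loss='soft_l1'); print("tin",r.x.round(3),"res",np.abs(f(r.x)).max().round(2),"top",top)
    im2=im
    k=[]
    for rr in R:
        b=im[rr].astype(int); xs=[x for x in range(0,640) if b[x,2]<95 and b[x,2]>b[x,1]*1.35 and b[x,2]>35]
        if len(xs)>10: k.append((np.median(xs),rr,len(xs)))
    if k:
        P=back(w,[(a,b) for a,b,_ in k],8); q=np.array([inv(BAND,p) for p in P]); print("band pts in BAND y:",q[:,1].round(1),"npx",[c for *_,c in k])
    print("tin in band",inv(BAND,r.x).round(1),"rel yaw",round(r.x[2]-BAND[2],3))
    return r.x
E
python3 - <<'E'
from h import *
print(fit("w1",[599,-172,-.11])); print(fit("w2",[602,-150,-.11]))
E
```

```text
tin [ 5.99331e+02 -1.72290e+02 -1.12000e-01] res 4.47 top 127.5
band pts in BAND y: [-1.4 -1.6 -1.2 -1.3 -1.5 -1.6 -6.7] npx [32, 32, 31, 31, 31, 31, 41]
tin in band [  68.  -140.3] rel yaw 0.018
[ 5.99330581e+02 -1.72290300e+02 -1.11602056e-01]
tin [ 6.01070e+02 -1.50286e+02 -1.18000e-01] res 1.64 top 126.5
band pts in BAND y: [-1.6 -1.7 -1.5 -2.  -1.8 -1.6 -1.4] npx [47, 47, 46, 47, 46, 45, 44]
tin in band [  66.8 -118.3] rel yaw 0.012
[ 6.01069679e+02 -1.50286136e+02 -1.17953111e-01]
```

servo_tool(moves=[[0, 0, -3, 0, 0, 0, 0], [0, -2, -8, 0.5, 0, 0, 0], [0, -10, -8, 0.5, 0, 0, 0], [0, -20, -8, 0.5, 0, 0, 0], [0, -25, -8, 0.5, 0, 0, 0], [0, -26, -6, 0.5, 0, 0, 0], [0, -26, -4, 0.5, 0, 0, 0], [0, -26, -2.5, 0.5, 0, 0, 0], [0, -26, -1.5, 0.5, 0, 0, 0], [0, -26, -1.0, 0.5, 0, 0, 0], [0, -26, -1.0, 0.5, 0, 0, 0]])

```text
time_s: 6.8
tool_pos: [600.2, -161.6, 100.4]
tcp_rot: [-90.0, 0.0, 82.6]
wrist_force: [-3.3, 0.9, 6.9]
gripper_width: 0.1
```

servo_tool(moves=[[0, 2, 0, 0, 0, 0, 0], [0, 7, -0.2, 0, 0, 0, 0], [0, 13, -0.2, 0, 0, 0, 0], [0, 19, -0.2, 0, 0, 0, 0], [0, 25, -0.2, 0, 0, 0, 0], [0, 31, -0.2, 0.1, 0, 0, 0], [0, 37, 0, 0.2, 0, 0, 0], [0, 43, 0.3, 0.3, 0, 0, 0], [0, 49, 0.7, 0.3, 0, 0, 0], [0, 53, 1.1, 0.4, 0, 0, 0], [0, 56, 1.4, 0.4, 0, 0, 0], [0, 56, 1.5, 0.4, 0, 0, 0]])

```text
time_s: 8.0
tool_pos: [606.8, -105.1, 99.3]
tcp_rot: [-90.0, -0.0, 82.6]
wrist_force: [-6.9, 2.5, 10.8]
gripper_width: -0.5
```

```bash
sed -i 's/^BAND=.*/BAND=[549.93,-25.8,-.130]/' h.py; python3 - <<'E'
from h import *
look("w3",[604,-122,-.12])
E
```

```text
tcp [ 606.8 -105.1   99.3] yaw 82.62 F [-6.9  2.5 10.8] t 8.0
tin [ 6.04196e+02 -1.23137e+02 -1.33000e-01] res 4.92 top 127.5
band pts in BAND y: [-0.2 -0.3 -0.1 -0.3 -0.1 -0.2 -0. ] npx [47, 46, 46, 45, 45, 44, 44]
tin in band [ 66.4 -89.5] rel yaw -0.003
```

View pics/w3.png

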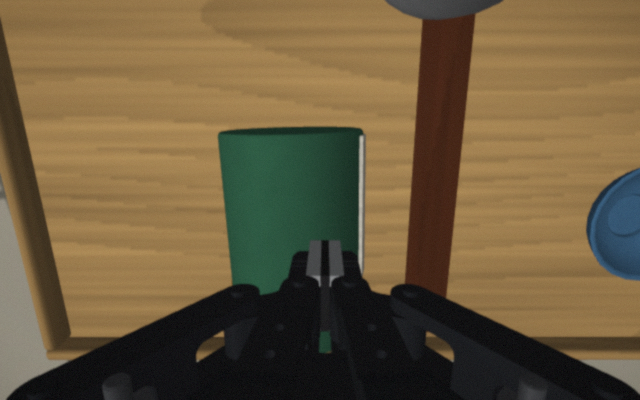

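servo_tool(moves=[[0, 0, -3, 0, 0, 0, 0], [0, -2, -8, 0.3, 0, 0, 0], [0, -12, -8, 0.3, 0, 0, 0], [0, -22, -8, 0.3, 0, 0, 0], [0, -28, -8, 0.3, 0, 0, 0], [0, -28.5, -6, 0.3, 0, 0, 0], [0, -28.5, -4, 0.3, 0, 0, 0], [0, -28.5, -2.7, 0.3, 0, 0, 0], [0, -28.5, -1.8, 0.3, 0, 0, 0], [0, -28.5, -1.4, 0.3, 0, 0, 0], [0, -28.5, -1.4, 0.3, 0, 0, 0]])

```text
time_s: 9.15
tool_pos: [603.1, -134.1, 100.3]
tcp_rot: [-90.0, 0.0, 82.6]
wrist_force: [-3.6, -0.5, 5.3]
gripper_width: 0.1
```

servo_tool(moves=[[0, 2, 0, 0, 0, 0, 0], [0, 7, -0.2, 0, 0, 0, 0], [0, 13, -0.2, 0, 0, 0, 0], [0, 19, -0.2, 0, 0, 0, 0], [0, 25, -0.2, 0, 0, 0, 0], [0, 31, -0.2, 0.1, 0, 0, 0], [0, 37, 0, 0.2, 0, 0, 0], [0, 43, 0.3, 0.3, 0, 0, 0], [0, 49, 0.7, 0.3, 0, 0, 0], [0, 53, 1.1, 0.4, 0, 0, 0], [0, 56, 1.4, 0.4, 0, 0, 0], [0, 56, 1.5, 0.4, 0, 0, 0]])

```text
time_s: 10.35
tool_pos: [609.6, -77.7, 99.5]
tcp_rot: [-90.0, -0.0, 82.6]
wrist_force: [-7.3, 3.3, 13.6]
gripper_width: 0.2
```

```bash
python3 - <<'E'
from h import *
look("w4",[607,-95,-.13])
E
```

```text
tcp [609.6 -77.7  99.5] yaw 82.63 F [-7.3  3.3 13.6] t 10.35
tin [ 6.07427e+02 -9.37620e+01 -1.15000e-01] res 1.71 top 127.5
band pts in BAND y: [-0.4 -0.2 -0.3 -0.2 -0.3 -0.1 -0.3] npx [47, 46, 46, 45, 45, 44, 44]
tin in band [ 65.8 -59.9] rel yaw 0.015
```

View pics/w4.png

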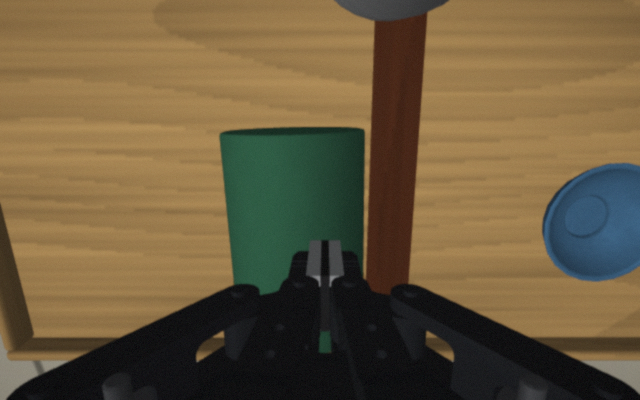

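servo_tool(moves=[[0, 0, -3, 0, 0, 0, 0], [0, -2, -8, 0.3, 0, 0, 0], [0, -12, -8, 0.3, 0, 0, 0], [0, -22, -8, 0.3, 0, 0, 0], [0, -27, -8, 0.3, 0, 0, 0], [0, -27.5, -6, 0.3, 0, 0, 0], [0, -27.5, -4, 0.3, 0, 0, 0], [0, -27.5, -2.7, 0.3, 0, 0, 0], [0, -27.5, -1.8, 0.3, 0, 0, 0], [0, -27.5, -1.3, 0.3, 0, 0, 0], [0, -27.5, -1.3, 0.3, 0, 0, 0]])

```text
time_s: 11.5
tool_pos: [606.1, -105.8, 100.2]
tcp_rot: [-90.0, 0.0, 82.6]
wrist_force: [-3.6, -0.5, 6.5]
gripper_width: -0.2
```

servo_tool(moves=[[0, 2, 0, 0, 0, 0, 0], [0, 7, -0.2, 0, 0, 0, 0], [0, 13, -0.2, 0, 0, 0, 0], [0, 19, -0.2, 0, 0, 0, 0], [0, 25, -0.2, 0, 0, 0, 0], [0, 31, -0.2, 0.1, 0, 0, 0], [0, 37, 0, 0.2, 0, 0, 0], [0, 43, 0.3, 0.3, 0, 0, 0], [0, 49, 0.7, 0.3, 0, 0, 0], [0, 53, 1.1, 0.4, 0, 0, 0], [0, 56, 1.4, 0.4, 0, 0, 0], [0, 56, 1.5, 0.4, 0, 0, 0]])

```text
time_s: 12.7
tool_pos: [612.6, -49.3, 99.4]
tcp_rot: [-90.0, -0.0, 82.6]
wrist_force: [-8.0, 3.1, 14.5]
gripper_width: 0.0
```

```bash
python3 - <<'E'
from h import *
look("w5",[610,-66,-.13])
E
```

```text
tcp [612.6 -49.3  99.4] yaw 82.63 F [-8.   3.1 14.5] t 12.7
tin [ 6.10489e+02 -6.51930e+01 -1.14000e-01] res 1.26 top 127.5
tin in band [ 65.2 -31.2] rel yaw 0.016
```

View pics/w5.png

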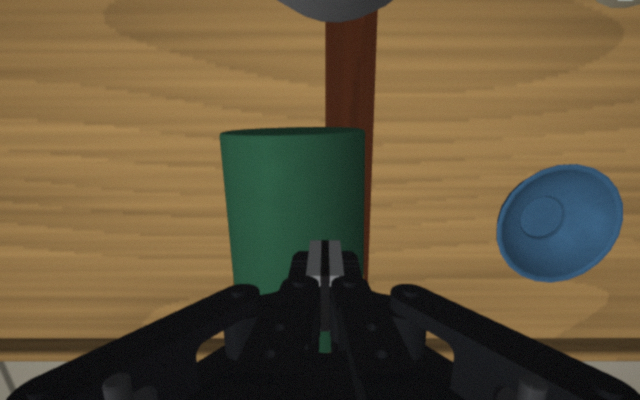

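servo_tool(moves=[[0, 0, -3, 0, 0, 0, 0], [0, -2, -8, 0.3, 0, 0, 0], [0, -12, -8, 0.3, 0, 0, 0], [0, -22, -8, 0.3, 0, 0, 0], [0, -28, -8, 0.3, 0, 0, 0], [0, -29, -6, 0.3, 0, 0, 0], [0, -29, -4, 0.3, 0, 0, 0], [0, -29, -2.7, 0.3, 0, 0, 0], [0, -29, -1.8, 0.3, 0, 0, 0], [0, -29, -1.2, 0.3, 0, 0, 0], [0, -29, -1.2, 0.3, 0, 0, 0]])

```text
time_s: 13.85
tool_pos: [608.9, -78.9, 99.9]
tcp_rot: [-90.0, 0.0, 82.6]
wrist_force: [-3.9, -0.5, 7.1]
gripper_width: 0.3
```

servo_tool(moves=[[0, 2, 0, 0, 0, 0, 0], [0, 7, -0.3, 0, 0, 0, 0], [0, 13, -0.3, 0, 0, 0, 0], [0, 20, -0.3, 0, 0, 0, 0], [0, 27, -0.3, 0, 0, 0, 0], [0, 34, -0.3, 0.1, 0, 0, 0], [0, 41, 0, 0.2, 0, 0, 0], [0, 48, 0.3, 0.3, 0, 0, 0], [0, 54, 0.7, 0.3, 0, 0, 0], [0, 58, 1.0, 0.4, 0, 0, 0], [0, 61, 1.3, 0.4, 0, 0, 0], [0, 61, 1.4, 0.4, 0, 0, 0]])

```text
time_s: 15.05
tool_pos: [616.0, -17.3, 99.1]
tcp_rot: [-90.0, -0.0, 82.6]
wrist_force: [-7.9, 3.2, 14.3]
gripper_width: -0.0
```

```bash
python3 - <<'E'
from h import *
look("w6",[614,-34,-.13])
E
```

```text
tcp [616.  -17.3  99.1] yaw 82.63 F [-7.9  3.2 14.3] t 15.05
tin [ 6.13688e+02 -3.43810e+01 -1.18000e-01] res 1.59 top 127.5
tin in band [64.3 -0.2] rel yaw 0.012
```

View pics/w6.png

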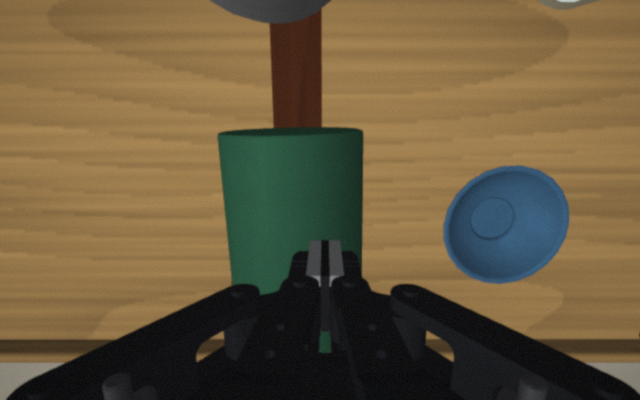

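The tin now sits on the band: y −0.2 mm, x 64 mm, yaw 0.012 rad. I lift straight off and check from above.

servo_tool(moves=[[0, 0, -1, 0, 0, 0, 0], [0, 0, -3, 0, 0, 0, 0], [0, 0, -8, 0, 0, 0, 0], [0, 0, -20, 0, 0, 0, 0], [0, 0, -40, 0, 0, 0, 0], [0, 0, -60, 0, 0, 0, 0], [0, 0, -80, 0, 0, 0, 0], [0, 0, -100, 0, 0, 0, 0], [0, 0, -120, 0, 0, 0, 0], [0, 0, -135, 0, 0, 0, 0], [0, 0, -140, 0, 0, 0, 0], [0, 0, -140, 0, 0, 0, 0]])

```text
time_s: 16.3
tool_pos: [616.7, -18.6, 238.4]
tcp_rot: [-90.1, 0.0, 82.6]
wrist_force: [0.4, 0.0, -0.2]
gripper_width: 0.3
```

```bash
python3 - <<'E'
from h import *
look("w7",[614,-34,-.13],rows=[125,140,155,170,185])
cv2.imwrite("pics/t7.png",cv2.resize(arm.capture("top")[140:320,165:395],None,fx=3.3,fy=3.3,interpolation=cv2.INTER_CUBIC))
cv2.imwrite("pics/s7.png",cv2.resize(arm.capture("scene")[100:310,225:505],None,fx=2.8,fy=2.8,interpolation=cv2.INTER_CUBIC))
E
```

```text
tcp [616.7 -18.6 238.4] yaw 82.56 F [ 0.4  0.  -0.2] t 16.3
tin [ 6.15471e+02 -3.46000e+01 -9.30000e-02] res 1.58 top 121.5
tin in band [66.1 -0.2] rel yaw 0.037
```

View pics/w7.png

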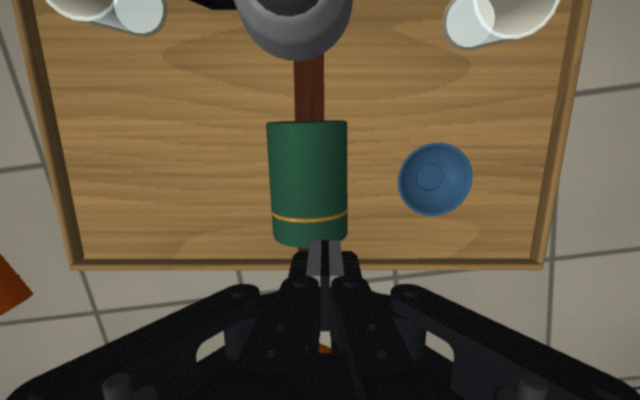

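View pics/s7.png

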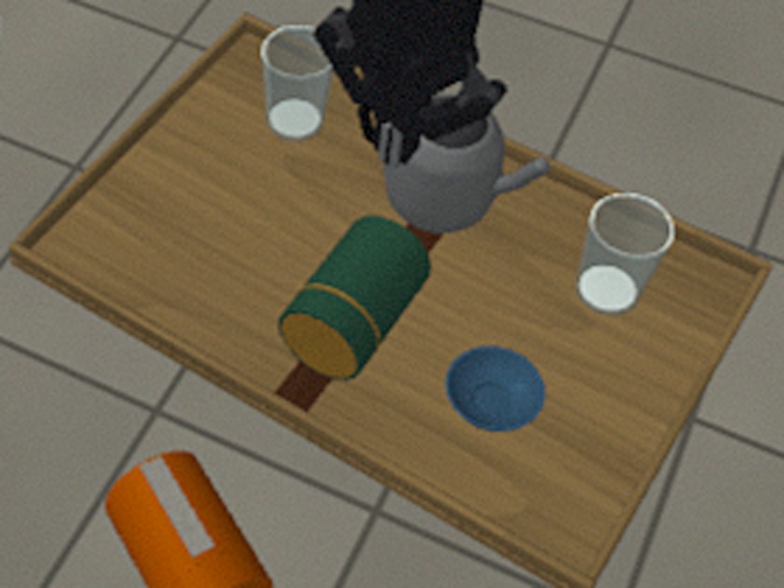

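View pics/t7.png

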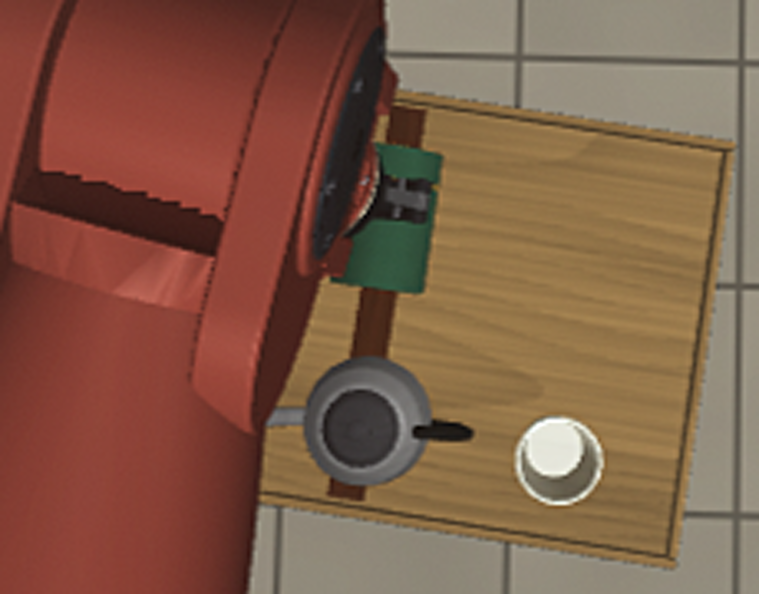

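```bash
python3 - <<'E'
from cell import arm
print(arm.read_state()["time_s"], arm.hand_in())
E
```

```text
the job is handed in; nothing more can be done
16.45 None
```

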